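Unlock the plate rack and set the printing plate on the easel

TASK

Turn the steel keeper handle on the leaning plate rack a full quarter turn to its open stop, draw the tall metal printing plate up out of its slot, and set it gently on the easel's ledge, about centred and leaning back on the rest with its lower edge still down. Then turn the keeper fully back to its closed stop. Leave the short wooden board in the rack, and the tin, mug and jar, where they are.

Things in the scene. Friction and masses are not known exactly. Their poses are not given: they have to be found in the camera images.
- rack: Fixed pale wooden rack, base 190 x 165 mm. Origin on the table under the front slot, axes upright, +x away from the robot at yaw 0. Its slots lean 30 deg towards its own -x: in this frame u = (-0.5, 0, 0.866) is the way a plate slides out, n = (0.866, 0, 0.5) the way across the slots. Front slot: tall plate; rear slot 45 mm along n: short board. Slot walls reach 70 mm along u.
- rack_slot (a point): Centre of the front slot's floor, at (0, 0, 35) mm in the rack's frame; axes as the rack's. Slots are 8 mm wide and 106 mm long in y. The keeper's 24 mm square post stands beside this slot at y = +78 mm, up to 140 mm along u.
- keeper (a joint): Angle of the keeper handle about u, rad. 0 = closed stop: arm along the rack's -y, 3 mm above the tall plate's top edge. 1.571 = open stop: arm along +n, clear of the plate. Opens counter-clockwise seen from above. Starts at or a little off the closed stop; stiff (0.12 N m), stays where left.
- keeper_grip (a point): Grip point of the keeper, on its turning axis, at (-91.5, 78, 193.5) mm in the rack's frame; turns with the handle. Its z is the turning axis u, its y the line of the handle. Grip: upright steel fin 10 mm thick (x), 56 mm long (y), centred on the axis, 27 mm tall above an 8 mm thick flat arm that runs 60 mm to -y. The point is 5 mm below the fin's top.
- plate: Tall aluminium printing plate with dark relief squares on its far (+x) face: 5 mm thick (its x), 100 mm wide (y), 150 mm high (z), about 0.2 kg. Origin at the centre of its lower edge, z up along the plate. It starts in the rack's front slot, leaning 30 deg; its top 80 mm stand free of the slot walls.
- board: Bystander: short plywood board in the rear slot, 5 x 100 x 95 mm, origin at the centre of its lower edge, z up along the board.
- easel: Fixed pale wooden easel, base 140 x 120 mm. Origin on the table, axes upright, +x away from the robot at yaw 0. Its rest leans 30 deg to its own -x (u and n as for the rack) and is open to +x: a plate comes down along -u on the +n side of the rest. The rest is 110 mm wide and reaches 90 mm along u above the ledge, so the plate's top 60 mm overhang it.
- easel_seat (a point): On the easel's ledge, at (0, 0, 30) mm in the easel's frame, axes as the easel's: where the plate's origin comes when it stands on the ledge flat against the rest. The rest's face is 2.5 mm behind (-n), a 12 mm high lip is 16 mm in front (+n); the ledge is 120 mm wide in y.
- ink_tin: Bystander: tin, 64 mm across, 70 mm high, origin under its centre.
- mug: Bystander: white mug, 76 mm across, 85 mm high, origin under its centre.
- jar: Bystander: amber glass jar, 60 mm across, 85 mm high, origin under its centre.
Things that resemble listed ones, but are neither listed nor needed, are in the scene too. Leave any black, blue or pink look-alike of the easel alone.

How it is judged:
On the way, in this order (a step that is already met when the one before it is completed fails the run):
1. the keeper is turned to its open stop while the plate is still down in its slot (value of joint keeper above 1.48 rad and distance between plate and rack_slot below 0.012 m), for 0.2 s.
2. the plate is drawn up clear of the rack with the keeper open (distance between plate and rack_slot above 0.075 m and value of joint keeper above 1.3 rad and contact force between plate and the fingers above 0.5 N), for 0.1 s.
3. the plate stands on the easel's ledge against the rest, let go, with the keeper still open (x of plate in the frame of easel_seat between -0.015 and 0.02 m and y of plate in the frame of easel_seat between -0.02 and 0.02 m and z of plate in the frame of easel_seat between -0.008 and 0.015 m and angle between plate's own z axis and vertical between 0.4 and 0.68 rad and angle between the y axis of plate and the y axis of easel, either way round below 0.15 rad and linear speed of plate below 0.02 m/s and contact force between plate and the fingers below 0.1 N and value of joint keeper above 1 rad), for 0.2 s.
At the end, for the whole second after the job is handed in: The plate stands on the easel's ledge, its lower edge down, within 20 mm of centre, leaning 23 to 39 deg on the rest and at rest, in line with the easel within 0.15 rad; the keeper is back within 0.09 rad of its closed stop; the board is still in its slot (x of plate in the frame of easel_seat between -0.015 and 0.02 m and y of plate in the frame of easel_seat between -0.02 and 0.02 m and z of plate in the frame of easel_seat between -0.008 and 0.015 m and angle between plate's own z axis and vertical between 0.4 and 0.68 rad and angle between the y axis of plate and the y axis of easel, either way round below 0.15 rad and linear speed of plate below 0.02 m/s and value of joint keeper below 0.09 rad and distance of board from where it was at the start of the episode below 0.02 m); the robot touches nothing.
It fails at once if the plate is dropped or banged onto the easel: it touches the easel while moving faster than 0.25 m/s, or with more than 150 N ((contact force between plate and easel above 1 N and linear speed of plate above 0.25 m/s) or contact force between plate and easel above 150 N).
It fails at once if the plate is let go over the easel while its lower edge is still more than 10 mm above the ledge (contact force between plate and the fingers below 0.1 N and distance between plate and easel_seat below 0.1 m and z of plate in the frame of easel_seat above 0.01 m).
It fails at once if the plate is knocked over: its height axis more than 60 deg from vertical (angle between plate's own z axis and vertical above 1.05 rad).
It fails at once if the board is moved more than 20 mm (distance of board from where it was at the start of the episode above 0.02 m).
It fails at once if the tin, mug or jar is moved more than 20 mm (distance of any of ink_tin, mug, jar from where it was at the start of the episode above 0.02 m).
It also fails if it takes over 72 s, if anything falls off the work surface, if the arm or the gripper's body presses on something with over 40 N, if the wrist force passes 120 N, or if a joint passes its speed limit or range.

ROBOT

A 7-joint arm with a two-finger parallel gripper is mounted at the origin on the work surface. World frame = base frame: x ahead of the robot, y to its left, z up, the work surface at z = 0. Lengths are in m, angles in rad, forces in N, time in s.
With the tool pointing down it reaches from about 0.4 to 0.9 m from the base axis. Payload 5.6 kg.
Tool frame: the origin (TCP) lies on the mounting face of the last link; the fingertips stand 190 mm ahead of it and the grasp point (between the pads) lies 171 mm ahead of it; z points along the fingers, y is the line along which they close (so a half turn about z gives the same grasp; the last joint's range is limited). The gripper opens to 92 mm and grips with 3 to 60 N. Pads are 20 mm wide; open, the fingers measure 128 mm over their backs; the gripper's body (75 mm by 189 mm) begins 69 mm behind the grasp point.
Start: joints at [-1.211, 0.468, -0.012, 1.603, 0.006, 1.071, -0.056], TCP at [0.255, 0.598, 0.405] pointing down, gripper open.
Joint ranges: [-2.53, 2.53], [-0.31, 2.02], [-1.57, 1.55], [0.28, 2.44], [-1.29, 4.43], [0.15, 1.84], [-2.92, 2.92]. Speed limits (rad/s): [2.57, 2.57, 3.14, 3.14, 3.14, 3.14, 3.14].

INTERFACE

Orientations are given as a rotation vector (axis times angle).
In Python, from bench import arm gives the robot as it stands.
- The arm moves only by the tool step_arm, never from a script. Its argument "moves" is a list of rows, each a list of 7 numbers: the opening, from 0 (shut) to 1 (fully open), then the shift along the tool's x, y, z in m, then the turn, a rotation vector about the tool's x, y, z in rad. In form: [[jaw, dx, dy, dz, ax, ay, az], ...]. A call has exactly 10 rows; each row shifts and turns the commanded pose from where the row before left it, along the tool's axes as they then stand; what a row does not reach is not made up. A row lasts 1/8 s, in which the tool goes at most 62.5 mm and 10.7 degrees, less where a joint would pass 70% of its speed; a pose out of reach is approached as far as the arm can. A call with a gripper value outside its range is refused whole. The fingers move at their own pace and stop on an object; "newtons" is the grip in N (left out, the last holds). Time passes only in rows, so rows that do not move let the fingers close, or fill a call up. It gives the time, the measured TCP pose, the force, the opening and the grip force at its end, in the units of the state.
- arm.get_obs(): the state, without advancing time (a new reading comes with each control period).
- arm.get_image(name): name is "scene" or "top" or "wrist"; returns (picture, depth): 420x560x3 uint8, red, green, blue; 420x560 float32, m along the optical axis (not along the pixel's ray), 0 where there is no reading.
- arm.camera_info(name): a dict with "vertical_fov" (degrees; the focal length in pixels is half the picture's height over the tangent of half this angle, whatever the lens; pixels are square), "cx", "cy" (the principal point, pixels), "origin" and "orientation" of the camera in the world. Camera axes: x right, y down, z forward; pixel columns grow to the right and rows downward; lengths in m; the calibration is good to about 2 mm. The wrist camera is an equidistant fisheye: a pixel r from the principal point sees the ray r / f radians off the axis. A picture is of the moment at which its call begins: read the wrist's pose just before it. camera_info takes no time and is no camera call; for the wrist camera it gives the pose at the moment of the call.
- arm.sign_off(): hands the job in; it is judged then, once.
The state is a dict: "time_s": time; "joint_pos": joint angles; "qd": joint speeds; "joint_efforts": joint torques, N m; "eef_pos": TCP position; "ee_rot": TCP orientation; "wrist_force": force on the tool from outside, world axes, zero at the start; "torque": the same for the moment, N m; "grip_width": finger opening in m; "grasp_force": force on a finger pad.
Only numpy, scipy, OpenCV 4.12 (cv2) and the standard library are available. Lean on these libraries where they do the work, as an engineer would, in place of code of your own. Each camera call takes 0.05 s, during which the arm holds its last target. There are 200 camera calls.

## Working session

There is one attempt and no reset: what is moved stays moved. The work goes in short steps, Python scripts to look and compute and a tool call to move; the robot and the scene stay as the last step left them, time stands still between calls to the robot, and variables do not carry over. Pictures are saved under pics/ and viewed, at most 10 in all, crops included, and the job is handed in when it is done.

Besides the shell and the picture viewer there is one more tool, called after "Request:" as a command line: name --pt "numbers of a row" for each row, then --argument value for the rest. step_arm: Moves the arm, as the interface text tells. Its arguments: {"type":"object","properties":{"moves":{"type":"array"},"newtons":{"type":"number"}},"required":["moves"]}

```bash
ls; mkdir -p pics
python3 - <<'E'
from bench import arm
import cv2,numpy as np
for n in ["scene","top"]:
    im,d=arm.get_image(n); i=arm.camera_info(n); print(n,i)
    cv2.imwrite(f"pics/{n}0.png",im[:,:,::-1]); np.savez(f"pics/{n}0.npz",im=im,d=d,**{k:np.array(v) for k,v in i.items()})
print(arm.get_obs())
E
```

```text
pics
scene {'vertical_fov': 46.403047616693314, 'cx': 286.18935896994617, 'cy': 213.0176343792414, 'origin': array([ 1.52136104, -0.63808869,  0.95058531]), 'orientation': array([-1.94462726, -1.04064863,  0.53765372])}
top {'vertical_fov': 48.67597385028604, 'cx': 284.3666820464457, 'cy': 219.23232629865956, 'origin': array([0.23483794, 0.09943326, 1.59071483]), 'orientation': array([-2.0973925 ,  2.14039516, -0.18744817])}
{'time_s': 0.1, 'joint_pos': array([-1.2110151 ,  0.46828825, -0.01159704,  1.60351705,  0.00597803,
        1.07139409, -0.05627348]), 'qd': array([ 0.00017469, -0.00102985,  0.00069653, -0.00272802,  0.00023739,
       -0.00089284, -0.00045952]), 'joint_efforts': array([ 5.64376787e-04, -5.21651959e+01, -1.28499579e-02, -2.44369823e+01,
       -5.68878441e-02,  1.40675716e-02,  8.48243621e-05]), 'eef_pos': array([0.25474227, 0.59776335, 0.4038419 ]), 'ee_rot': array([-6.28457927e-01, -3.07786725e+00,  2.44545974e-03]), 'wrist_force': array([-1.2961667 , -0.62816967, -0.70411674]), 'torque': array([ 0.0068961 ,  0.02116622, -0.02225758]), 'grasp_force': 0.0, 'grip_width': 0.09187610506811927}
```

View pics/scene0.png

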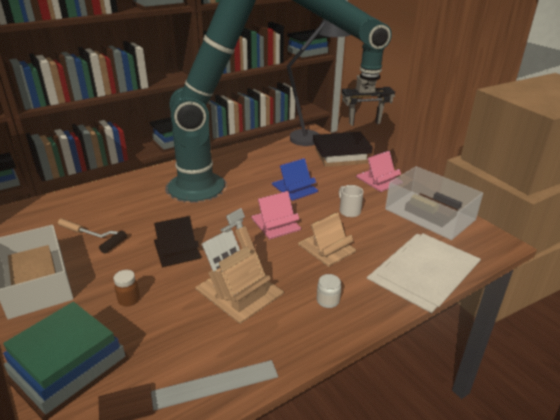

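View pics/top0.png

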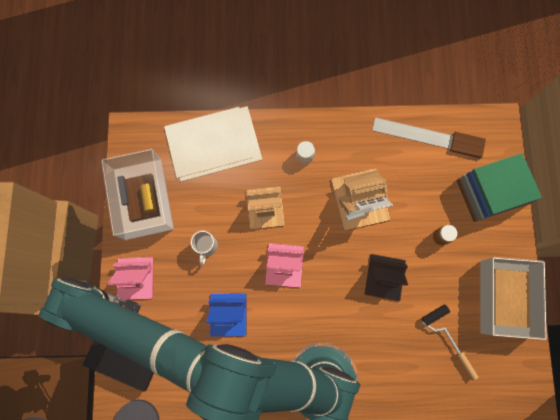

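Scene view: the rack with the tall plate is at about (238,270) and the pale easel at about (328,240). Top view: the rack is at (362,200), the easel at (265,207), and the tin, mug and jar at (305,152), (203,243) and (447,234). I'll crop closer and build a point cloud.

```bash
cat > h.py <<'E'
import numpy as np, cv2
from scipy.spatial.transform import Rotation as R
def load(n):
    z=np.load(f"pics/{n}.npz"); return z['im'],z['d'],z
def cloud(z,fish=False):
    d=z['d'];h,w=d.shape;f=h/2/np.tan(np.radians(float(z['vertical_fov']))/2)
    v,u=np.mgrid[:h,:w].astype(float);a=(u-z['cx'])/f;b=(v-z['cy'])/f
    if fish:
        r=np.hypot(a,b)+1e-12;k=np.tan(np.minimum(r,1.5))/r;a=a*k;b=b*k
    P=np.stack([a*d,b*d,d],-1)
    return P@R.from_rotvec(z['orientation']).as_matrix().T+z['origin']
def snap(arm,cam,name):
    i=arm.camera_info(cam);im,d=arm.get_image(cam)
    cv2.imwrite(f"pics/{name}.png",im[:,:,::-1]);np.savez(f"pics/{name}.npz",im=im,d=d,**{k:np.array(v) for k,v in i.items()})
E
python3 - <<'E'
from h import *
T,_,zt=load("top0");S,_,zs=load("scene0")
c=lambda im,x,y:cv2.resize(im[y:y+75,x:x+100],(400,300),interpolation=cv2.INTER_CUBIC)
m=np.vstack([np.hstack([c(T,315,160),c(T,215,170)]),np.hstack([cv2.resize(S[200:320,170:330],(400,300),interpolation=2),c(S,280,195)])])
cv2.imwrite("pics/mos.png",m[:,:,::-1])
P=cloud(zt);Q=cloud(zs)
for n,(u,v) in dict(rack=(362,200),easel=(265,207),tin=(305,152),mug=(203,243),jar=(447,234),table=(300,200)).items(): print(n,P[v,u].round(3))
print(Q[300,300],Q[260,238])
E
```

```text
rack [ 0.577 -0.146  0.093]
easel [0.558 0.174 0.105]
tin [0.755 0.037 0.071]
mug [0.456 0.394 0.008]
jar [ 0.458 -0.416  0.091]
table [0.602 0.057 0.006]
[ 0.72056291 -0.02668186 -0.00477486] [ 0.6106184  -0.15701692  0.1209015 ]
```

View pics/mos.png

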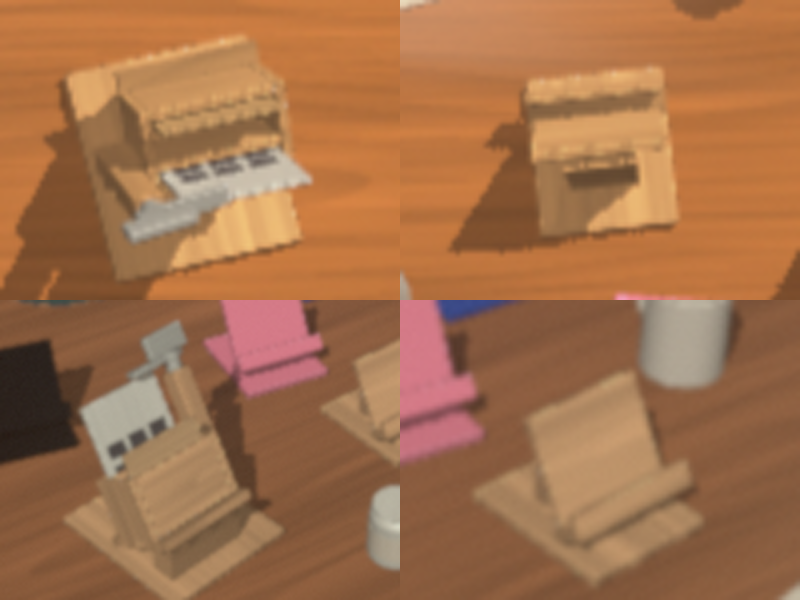

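The mosaic shows the rack's plate leaning towards the robot. The keeper fin is over its +y end and the easel rest faces +x. Next I fit the plate plane and the rest plane.

```bash
cat > fit.py <<'E'
from h import *
from scipy.optimize import least_squares
def fitplane(p,yaw0,off0,tol=.006):
    x=np.array([yaw0,off0])
    g=lambda x,p:p@np.array([.866*np.cos(x[0]),.866*np.sin(x[0]),.5])-x[1]
    for _ in range(6):
        s=p[abs(g(x,p))<tol]; x=least_squares(g,x,args=(s,),loss='soft_l1',f_scale=.002).x
    n=np.array([.866*np.cos(x[0]),.866*np.sin(x[0]),.5]); q=s-s.mean(0)
    return x,s,np.linalg.svd(q,full_matrices=False)[2][2],np.std(g(x,s))
E
python3 - <<'E'
from fit import *
import sys
for cam in ["scene0","top0"]:
    im,d,z=load(cam);P=cloud(z)
    hsv=cv2.cvtColor(im,cv2.COLOR_RGB2HSV);sat=hsv[...,1]
    # plate/keeper grey
    reg=(abs(P[...,0]-.56)<.14)&(abs(P[...,1]+.15)<.15)&(P[...,2]>.02)&(P[...,2]<.3)
    g=reg&(sat<70); print(cam,"grey",g.sum())
    k=P[g]; 
    for lo,hi in [(.06,.09),(.09,.12),(.12,.15),(.15,.175),(.175,.2),(.2,.23)]:
        s=k[(k[:,2]>lo)&(k[:,2]<hi)]
        if len(s): print(lo,len(s),s.mean(0).round(3),s.min(0).round(3),s.max(0).round(3))
    e=(abs(P[...,0]-.58)<.12)&(abs(P[...,1]-.17)<.1)&(P[...,2]>-.02)&(P[...,2]<.2)&(sat<150)
    k=P[e]
    print("easel",len(k))
    for lo,hi in [(-.01,.01),(.01,.02),(.02,.03),(.03,.05),(.05,.07),(.07,.09),(.09,.1),(.1,.11),(.11,.13)]:
        s=k[(k[:,2]>lo)&(k[:,2]<hi)]
        if len(s): print(lo,len(s),s.mean(0).round(3),s.min(0).round(3),s.max(0).round(3))
E
```

```text
scene0 grey 1070
0.09 205 [ 0.567 -0.182  0.112] [ 0.542 -0.222  0.094] [ 0.585 -0.122  0.12 ]
0.12 404 [ 0.553 -0.177  0.135] [ 0.53  -0.226  0.12 ] [ 0.572 -0.126  0.15 ]
0.15 263 [ 0.537 -0.165  0.16 ] [ 0.507 -0.228  0.15 ] [ 0.556 -0.08   0.175]
0.175 198 [ 0.515 -0.111  0.185] [ 0.494 -0.162  0.175] [ 0.543 -0.078  0.199]
easel 3128
-0.01 2026 [ 0.602  0.15  -0.   ] [ 0.46   0.07  -0.009] [0.7  0.27 0.01]
0.01 63 [0.595 0.155 0.012] [0.518 0.114 0.01 ] [0.651 0.239 0.019]
0.02 25 [0.603 0.143 0.027] [0.555 0.12  0.02 ] [0.63  0.227 0.03 ]
0.03 413 [0.611 0.178 0.04 ] [0.549 0.119 0.03 ] [0.637 0.244 0.05 ]
0.05 218 [0.588 0.177 0.06 ] [0.569 0.122 0.05 ] [0.63  0.236 0.07 ]
0.07 211 [0.576 0.175 0.08 ] [0.562 0.121 0.07 ] [0.595 0.236 0.09 ]
0.09 114 [0.567 0.174 0.095] [0.555 0.121 0.09 ] [0.579 0.234 0.1  ]
0.1 58 [0.563 0.172 0.103] [0.553 0.123 0.1  ] [0.573 0.23  0.107]
top0 grey 448
0.06 1 [ 0.581 -0.183  0.088] [ 0.581 -0.183  0.088] [ 0.581 -0.183  0.088]
0.09 96 [ 0.569 -0.17   0.106] [ 0.552 -0.221  0.091] [ 0.585 -0.122  0.12 ]
0.12 114 [ 0.554 -0.175  0.134] [ 0.538
[... 199 characters left out ...]
23 [ 0.502 -0.106  0.202] [ 0.494 -0.129  0.2  ] [ 0.512 -0.082  0.206]
easel 1667
-0.01 546 [0.618 0.205 0.004] [ 0.502  0.117 -0.01 ] [0.7   0.268 0.01 ]
0.01 388 [0.551 0.176 0.013] [0.501 0.114 0.01 ] [0.695 0.266 0.02 ]
0.02 56 [0.595 0.185 0.027] [0.513 0.123 0.02 ] [0.646 0.241 0.03 ]
0.03 264 [0.606 0.181 0.039] [0.542 0.123 0.03 ] [0.632 0.243 0.05 ]
0.05 127 [0.59  0.182 0.058] [0.542 0.125 0.05 ] [0.625 0.238 0.07 ]
0.07 96 [0.568 0.177 0.081] [0.542 0.125 0.071] [0.585 0.233 0.09 ]
0.09 94 [0.556 0.177 0.095] [0.541 0.125 0.09 ] [0.574 0.231 0.1  ]
0.1 87 [0.558 0.179 0.105] [0.549 0.125 0.1  ] [0.568 0.23  0.11 ]
0.11 9 [0.555 0.177 0.112] [0.551 0.128 0.11 ] [0.559 0.223 0.115]
```

Run:
```python
from fit import *
for cam in ["scene0","top0"]:
    im,d,z=load(cam);P=cloud(z);sat=cv2.cvtColor(im,cv2.COLOR_RGB2HSV)[...,1]
    G=(abs(P[...,0]-.56)<.14)&(abs(P[...,1]+.15)<.15)&(sat<90)
    k=P[G&(P[...,2]>.1)&(P[...,2]<.155)]
    E=P[(abs(P[...,0]-.58)<.06)&(abs(P[...,1]-.178)<.08)&(P[...,2]>.05)&(P[...,2]<.1)&(sat<150)]
    for nm,p,y0,c,zo,w,off in [("rack",k,.2,[.553,-.177,.135],.035,.05,.0025),("easel",E,.08,[.576,.175,.08],.03,.055,-.0025)]:
        n0=np.array([.866*np.cos(y0),.866*np.sin(y0),.5])
        x,s,nf,sd=fitplane(p,y0,n0@np.array(c))
        yaw=x[0];ry=np.array([-np.sin(yaw),np.cos(yaw),0]);rx=np.array([np.cos(yaw),np.sin(yaw),0])
        l=s@ry; lo,hi=np.percentile(l,[1.,99.]); yc=(lo+hi)/2
        # n.o = x1-off ; o=rx*a+ry*yc+z*zo
        a=(x[1]-off-.5*zo)/.866
        print(cam,nm,len(s),"yaw",yaw.round(4),"free n",nf.round(3),"sd",sd.round(4),"width",(hi-lo).round(4),"pt",(rx*a+ry*yc+[0,0,zo]).round(4))
        ul=s@(np.array([-.5*rx[0],-.5*rx[1],.866]))
        print('  yaw by edges of lateral slices')
    K=P[G&(P[...,2]>.16)]
    K=K[(K[:,2]>.185)]
    q=K[:,:2]-K[:,:2].mean(0);v=np.linalg.svd(q,full_matrices=False)[2][0]
    print("keeper top",len(K),K.mean(0).round(4),"dir",v.round(3),np.ptp(q@v).round(3), K[:,2].max())
```

```text
scene0 rack 670 yaw 0.207 free n [0.84  0.176 0.513] sd 0.0022 width 0.0994 pt [ 0.606  -0.1642  0.035 ]
  yaw by edges of lateral slices
scene0 easel 517 yaw 0.0919 free n [-0.861 -0.079 -0.503] sd 0.0025 width 0.1127 pt [0.6071 0.1812 0.03  ]
  yaw by edges of lateral slices
keeper top 99 [ 0.5094 -0.1075  0.192 ] dir [-0.278  0.961] 0.057 0.19949848985703722
top0 rack 201 yaw 0.2025 free n [0.839 0.176 0.516] sd 0.0014 width 0.0977 pt [ 0.6065 -0.163   0.035 ]
  yaw by edges of lateral slices
top0 easel 168 yaw 0.0926 free n [0.856 0.08  0.511] sd 0.0012 width 0.108 pt [0.6072 0.1818 0.03  ]
  yaw by edges of lateral slices
keeper top 93 [ 0.5056 -0.106   0.1956] dir [-0.359  0.933] 0.084 0.20555607978367285
```

```bash
cat > plan.py <<'E'
from h import *
from bench import arm
RO=np.array([.6063,-.1636,0]);RY=.205
SEAT=np.array([.6071,.1815,.03]);EY=.092
Z=lambda a:R.from_euler('z',a).as_matrix()
u0=np.array([-.5,0,.8660254]);n0=np.array([.8660254,0,.5])
def rt(yaw,th=0):   # tool: z=-u, y=n turned th about u
    u=Z(yaw)@u0;n=Z(yaw)@n0
    return R.from_rotvec(th*u).as_matrix()@np.stack([np.cross(n,-u),n,-u],1)
def plan(p1,R1,N=10,p0=None,R0=None,show=True):
    o=arm.get_obs()
    if p0 is None: p0=np.array(o['eef_pos']);R0=R.from_rotvec(o['ee_rot']).as_matrix()
    w=R.from_matrix(R0.T@R1).as_rotvec()/N
    A=sum(R0@R.from_rotvec(k*w).as_matrix() for k in range(N))
    v=np.linalg.solve(A,p1-p0)
    if show: print(N,"rows: v",v.round(4),"w",w.round(4),"|v|",np.linalg.norm(v).round(4),"|w|",np.linalg.norm(w).round(3))
    return v,w
SLOT=RO+[0,0,.035]; GRIP=RO+Z(RY)@np.array([-.0915,.078,.1935])
U=Z(RY)@u0;UE=Z(EY)@u0
def stat():
    o=arm.get_obs();print({k:np.round(v,3).tolist() for k,v in o.items() if k not in('qd','joint_efforts')})
E
python3 - <<'E'
from plan import *
Rk=rt(RY,.08)
R0=R.from_rotvec(arm.get_obs()['ee_rot']).as_matrix()
Rm=R0@R.from_rotvec(.5*R.from_matrix(R0.T@Rk).as_rotvec()).as_matrix()
pm=np.array([.46,.23,.46])
plan(pm,Rm); print(GRIP,GRIP+U*.251)
plan(GRIP+U*.251,Rk,10,pm,Rm)
E
```

```text
10 rows: v [-0.0383 -0.0184 -0.006 ] w [-0.0235 -0.0134  0.0431] |v| 0.0429 |w| 0.051
[ 0.50083768 -0.10585964  0.1935    ] [ 0.37796553 -0.13140732  0.41087238]
10 rows: v [-0.027  -0.0261 -0.0029] w [-0.0235 -0.0134  0.0431] |v| 0.0377 |w| 0.051
```

Request:
step_arm --pt "1 -0.0383 -0.0184 -0.006 -0.0235 -0.0134 0.0431" --pt "1 -0.0383 -0.0184 -0.006 -0.0235 -0.0134 0.0431" --pt "1 -0.0383 -0.0184 -0.006 -0.0235 -0.0134 0.0431" --pt "1 -0.0383 -0.0184 -0.006 -0.0235 -0.0134 0.0431" --pt "1 -0.0383 -0.0184 -0.006 -0.0235 -0.0134 0.0431" --pt "1 -0.0383 -0.0184 -0.006 -0.0235 -0.0134 0.0431" --pt "1 -0.0383 -0.0184 -0.006 -0.0235 -0.0134 0.0431" --pt "1 -0.0383 -0.0184 -0.006 -0.0235 -0.0134 0.0431" --pt "1 -0.0383 -0.0184 -0.006 -0.0235 -0.0134 0.0431" --pt "1 -0.0383 -0.0184 -0.006 -0.0235 -0.0134 0.0431" --newtons 30

```text
time_s: 1.35
eef_pos: [0.4606, 0.2284, 0.4606]
ee_rot: [1.2, 2.694, 0.3]
wrist_force: [0.2, 0.2, 0.9]
grip_width: 0.0916
grasp_force: 0.0
```

Run:
```python
from plan import *
stat(); plan(GRIP+U*.251,rt(RY,.08))
```

```text
{'time_s': 1.35, 'joint_pos': [-0.762, 0.11, 0.249, 1.968, -0.006, 0.799, 0.218], 'eef_pos': [0.461, 0.228, 0.461], 'ee_rot': [1.2, 2.694, 0.3], 'wrist_force': [0.22, 0.21, 0.885], 'torque': [-0.158, 0.247, 0.001], 'grasp_force': 0.0, 'grip_width': 0.092}
10 rows: v [-0.0269 -0.0261 -0.0029] w [-0.0234 -0.0135  0.0429] |v| 0.0376 |w| 0.051
```

Run:
```python
from plan import *
plan(GRIP+U*.225,rt(RY,.08))
```

```text
10 rows: v [-0.0271 -0.0258 -0.0003] w [-0.0234 -0.0135  0.0429] |v| 0.0374 |w| 0.051
```

Request:
step_arm --pt "1 -0.0271 -0.0258 -0.0003 -0.0234 -0.0135 0.0429" --pt "1 -0.0271 -0.0258 -0.0003 -0.0234 -0.0135 0.0429" --pt "1 -0.0271 -0.0258 -0.0003 -0.0234 -0.0135 0.0429" --pt "1 -0.0271 -0.0258 -0.0003 -0.0234 -0.0135 0.0429" --pt "1 -0.0271 -0.0258 -0.0003 -0.0234 -0.0135 0.0429" --pt "1 -0.0271 -0.0258 -0.0003 -0.0234 -0.0135 0.0429" --pt "1 -0.0271 -0.0258 -0.0003 -0.0234 -0.0135 0.0429" --pt "1 -0.0271 -0.0258 -0.0003 -0.0234 -0.0135 0.0429" --pt "1 -0.0271 -0.0258 -0.0003 -0.0234 -0.0135 0.0429" --pt "1 -0.0271 -0.0258 -0.0003 -0.0234 -0.0135 0.0429"

```text
time_s: 2.6
eef_pos: [0.3903, -0.1287, 0.3879]
ee_rot: [1.643, 2.195, 0.552]
wrist_force: [0.7, -0.5, 0.3]
grip_width: 0.092
grasp_force: 0.0
```

Run:
```python
from plan import *
stat(); print(GRIP+U*.225, R.from_matrix(rt(RY,.08)).as_rotvec())
snap(arm,"wrist","w1")
im,d,z=load("w1"); print(z['origin'],z['vertical_fov'],z['cx'],z['cy'])
```

```text
{'time_s': 2.6, 'joint_pos': [-0.417, -0.05, 0.743, 2.343, -0.559, 0.436, 1.081], 'eef_pos': [0.39, -0.129, 0.388], 'ee_rot': [1.643, 2.195, 0.552], 'wrist_force': [0.723, -0.497, 0.298], 'torque': [-0.127, 0.483, -0.007], 'grasp_force': 0.0, 'grip_width': 0.092}
[ 0.39069332 -0.12876094  0.38835571] [1.64425488 2.19509593 0.55108447]
[ 0.37955882 -0.05464637  0.36765768] 65.70646984690485 278.44397222891376 212.46992849183144
```

View pics/w1.png

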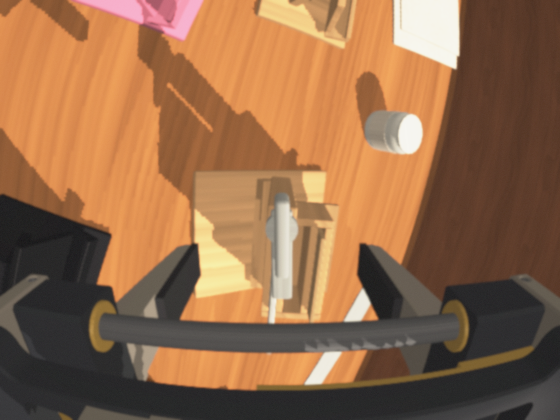

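The wrist view shows the fin between the open fingers, running from (282,193) to (282,298). The plate's top edge is below it at about (272,310). I'll measure the fin's offset and angle in the tool frame.

Run:
```python
from plan import *
im,d,z=load("w1");P=cloud(z,True)
o=arm.get_obs();Rt=R.from_rotvec(o['ee_rot']).as_matrix();p=np.array(o['eef_pos'])
rk=rt(RY,0); L=(P-SLOT)@rk; L[...,2]*=-1   # rack: x=lateral, y=n, z=u
sat=cv2.cvtColor(im,cv2.COLOR_RGB2HSV)[...,1]
m=(abs(L[...,0]-.06)<.09)&(abs(L[...,1])<.05)&(L[...,2]>.135)&(sat<110)
k=L[m]; print(m.sum())
for lo,hi in [(.14,.155),(.155,.165),(.165,.175),(.175,.184),(.184,.195)]:
    s=k[(k[:,2]>lo)&(k[:,2]<hi)]
    if len(s): print(lo,len(s),s.mean(0).round(4),np.percentile(s,2,0).round(4),np.percentile(s,98,0).round(4))
s=k[k[:,2]>.182][:,:2]; print(len(s),"fit box",cv2.minAreaRect((s*1000).astype(np.float32)), "slope",np.polyfit(s[:,0],s[:,1],1))
G=(GRIP-SLOT)@rk;print("grip pred",G)
```

```text
35849
0.14 179 [ 0.0056 -0.0003  0.149 ] [-0.0128 -0.0076  0.1429] [0.084  0.0027 0.1541]
0.155 1031 [0.0532 0.0035 0.1604] [ 0.0197 -0.0087  0.1577] [0.0909 0.0133 0.1624]
0.165 44 [ 0.1051 -0.0006  0.1706] [ 0.1023 -0.0053  0.166 ] [0.1058 0.0042 0.1748]
0.175 81 [0.0959 0.0008 0.1815] [ 0.0621 -0.0052  0.1759] [0.1057 0.008  0.184 ]
0.184 1137 [0.0797 0.0017 0.1867] [ 0.0526 -0.0042  0.1844] [0.1044 0.0076 0.1883]
34533 fit box ((79.5256576538086, 1.1936492919921875), (105.67147064208984, 57.72602844238281), 82.62042236328125) slope [ 0.80069537 -0.07506079]
grip pred [ 7.79999995e-02  8.67590000e-06 -1.83015026e-01]
```

Run:
```python
from plan import *
im,d,z=load("w1");P=cloud(z,True)
rk=rt(RY,0); L=(P-SLOT)@rk; L[...,2]*=-1
m=(abs(L[...,0]-.08)<.04)&(abs(L[...,1])<.02)&(L[...,2]>.184)&(L[...,2]<.191)
s=L[m]
print(len(s),cv2.minAreaRect((s[:,:2]*1000).astype(np.float32)),np.polyfit(s[:,0],s[:,1],1))
# plate top edge
m=(L[...,0]<.02)&(L[...,0]>-.07)&(abs(L[...,1])<.02)&(L[...,2]>.14)&(L[...,2]<.156); t=L[m]
if len(t): print("plate top",len(t),np.percentile(t,[2,50,98],axis=0).round(4))
plan(GRIP+U*.171+.0013*Z(RY)@n0+.0007*Z(RY)@[0,1,0],rt(RY,.09),8)
```

```text
1137 ((78.24076843261719, 1.747765064239502), (9.934219360351562, 54.96261978149414), 84.81130981445312) [-0.08731725  0.00861562]
plate top 164 [[-0.014  -0.0024  0.1468]
 [ 0.0002 -0.0002  0.1491]
 [ 0.0161  0.0026  0.1504]]
8 rows: v [0.0004 0.0006 0.0068] w [ 0.      0.0005 -0.002 ] |v| 0.0068 |w| 0.002
```

Request:
step_arm --pt "1 0.0004 0.0006 0.0068 0 0.0005 -0.002" --pt "1 0.0004 0.0006 0.0068 0 0.0005 -0.002" --pt "1 0.0004 0.0006 0.0068 0 0.0005 -0.002" --pt "1 0.0004 0.0006 0.0068 0 0.0005 -0.002" --pt "1 0.0004 0.0006 0.0068 0 0.0005 -0.002" --pt "1 0.0004 0.0006 0.0068 0 0.0005 -0.002" --pt "1 0.0004 0.0006 0.0068 0 0.0005 -0.002" --pt "1 0.0004 0.0006 0.0065 0 0.0005 -0.002" --pt "0 0 0 0 0 0 0" --pt "0 0 0 0 0 0 0" --newtons 30

```text
time_s: 3.9
eef_pos: [0.4204, -0.1176, 0.3436]
ee_rot: [1.624, 2.211, 0.55]
wrist_force: [0.0, 0.1, 0.1]
grip_width: 0.0739
grasp_force: 0.0
```

Request:
step_arm --pt "0 0 0 0 0 0 0" --pt "0 0 0 0 0 0 0" --pt "0 0 0 0 0 0 0" --pt "0 0 0 0 0 0 0" --pt "0 0 0 0 0 0 0" --pt "0 0 0 0 0 0 0" --pt "0 0 0 0 0 0 0" --pt "0 0 0 0 0 0 0" --pt "0 0 0 0 0 0 0" --pt "0 0 0 0 0 0 0"

```text
time_s: 5.15
eef_pos: [0.4184, -0.1183, 0.3421]
ee_rot: [1.628, 2.212, 0.547]
wrist_force: [-8.9, -2.8, 1.9]
grip_width: 0.0096
grasp_force: 30.0
```

Run:
```python
from plan import *
stat()
o=arm.get_obs();print(R.from_matrix(R.from_rotvec(o['ee_rot']).as_matrix().T@rt(RY,1.571)).as_rotvec())
print((np.array(o['eef_pos'])-GRIP-.171*U)@rt(RY))
```

```text
{'time_s': 5.15, 'joint_pos': [-0.397, 0.129, 0.731, 2.341, -0.98, 0.409, 1.471], 'eef_pos': [0.418, -0.118, 0.342], 'ee_rot': [1.628, 2.212, 0.547], 'wrist_force': [-8.86, -2.799, 1.866], 'torque': [-0.594, 2.17, -0.201], 'grasp_force': 29.981, 'grip_width': 0.01}
[ 4.14074555e-04 -7.11556369e-03 -1.47526424e+00]
[0.00458062 0.00225423 0.00066236]
```

Request:
step_arm --pt "0 0 -0.0026 0 0 0 -0.15" --pt "0 0 -0.0006 0 0 0 -0.15" --pt "0 0 -0.0006 0 0 0 -0.15" --pt "0 0 -0.0006 0 0 0 -0.15" --pt "0 0 -0.0006 0 0 0 -0.15" --pt "0 0 -0.0006 0 0 0 -0.15" --pt "0 0 -0.0006 0 0 0 -0.15" --pt "0 0 -0.0006 0 0 0 -0.15" --pt "0 0 -0.0006 0 0 0 -0.15" --pt "0 0 -0.0006 0 0 0 -0.15"

```text
time_s: 6.4
eef_pos: [0.4149, -0.124, 0.3396]
ee_rot: [-0.304, 2.605, 0.063]
wrist_force: [-5.8, -5.8, -4.1]
grip_width: 0.0101
grasp_force: 30.1
```

Run:
```python
from plan import *
stat()
o=arm.get_obs();print(R.from_matrix(R.from_rotvec(o['ee_rot']).as_matrix().T@rt(RY,1.571)).as_rotvec())
print((np.array(o['eef_pos'])-GRIP-.171*U)@rt(RY))
```

```text
{'time_s': 6.4, 'joint_pos': [-0.065, 0.122, 0.382, 2.331, -0.919, 0.369, 2.923], 'eef_pos': [0.415, -0.124, 0.34], 'ee_rot': [-0.304, 2.605, 0.063], 'wrist_force': [-5.85, -5.831, -4.064], 'torque': [-1.509, 1.927, -0.571], 'grasp_force': 30.071, 'grip_width': 0.01}
[ 0.00091265 -0.00331701  0.02692461]
[-0.00030214 -0.0029855   0.00058749]
```

Request:
step_arm --pt "0 0 0 0 0 0 0.01" --pt "0 0 0 0 0 0 0" --pt "0.5 0 0 0 0 0 0" --pt "0.5 0 0 0 0 0 0" --pt "0.5 0 0 0 0 0 0" --pt "0.5 0 0 -0.007 0 0 0" --pt "0.5 0 0 -0.007 0 0 0" --pt "0.5 0 0 -0.007 0 0 0" --pt "0.5 0 0 -0.007 0 0 0" --pt "0.5 0 0 -0.007 0 0 0"

```text
time_s: 7.65
eef_pos: [0.3993, -0.1259, 0.3713]
ee_rot: [-0.293, 2.603, 0.072]
wrist_force: [-0.5, 0.2, -0.2]
grip_width: 0.0461
grasp_force: 0.0
```

Run:
```python
from plan import *
stat(); snap(arm,"wrist","w2")
plan(SLOT+U*.386,rt(RY))
im,d,z=load("w2");P=cloud(z,True)
rk=rt(RY,0); L=(P-SLOT)@rk; L[...,2]*=-1
m=(abs(L[...,0]-.08)<.04)&(abs(L[...,1])<.07)&(L[...,2]>.184)&(L[...,2]<.191)
s=L[m]
print(len(s),cv2.minAreaRect((s[:,:2]*1000).astype(np.float32)),"dlat/dn",np.polyfit(s[:,1],s[:,0],1))
```

```text
{'time_s': 7.65, 'joint_pos': [-0.097, 0.027, 0.419, 2.331, -0.713, 0.418, 2.72], 'eef_pos': [0.399, -0.126, 0.371], 'ee_rot': [-0.293, 2.603, 0.072], 'wrist_force': [-0.493, 0.213, -0.212], 'torque': [-0.042, 0.49, 0.036], 'grasp_force': 0.0, 'grip_width': 0.046}
10 rows: v [-0.0057 -0.0067  0.0003] w [ 0.0005 -0.0003  0.1588] |v| 0.0088 |w| 0.159
1328 ((77.82389068603516, 1.2819137573242188), (55.24024200439453, 9.781311988830566), 89.66107177734375) dlat/dn [0.00255442 0.07771337]
```

Request:
step_arm --pt "0.5 -0.0057 -0.0067 0.0003 0.0005 -0.0003 0.1588" --pt "0.5 -0.0057 -0.0067 0.0003 0.0005 -0.0003 0.1588" --pt "0.5 -0.0057 -0.0067 0.0003 0.0005 -0.0003 0.1588" --pt "0.5 -0.0057 -0.0067 0.0003 0.0005 -0.0003 0.1588" --pt "0.5 -0.0057 -0.0067 0.0003 0.0005 -0.0003 0.1588" --pt "0.5 -0.0057 -0.0067 0.0003 0.0005 -0.0003 0.1588" --pt "0.5 -0.0057 -0.0067 0.0003 0.0005 -0.0003 0.1588" --pt "0.5 -0.0057 -0.0067 0.0003 0.0005 -0.0003 0.1588" --pt "0.5 -0.0057 -0.0067 0.0003 0.0005 -0.0003 0.1588" --pt "0.5 -0.0057 -0.0067 0.0003 0.0005 -0.0003 0.1588"

```text
time_s: 8.95
eef_pos: [0.4177, -0.2032, 0.3684]
ee_rot: [1.744, 2.134, 0.572]
wrist_force: [-0.8, -0.0, 0.2]
grip_width: 0.0459
grasp_force: 0.0
```

Run:
```python
from plan import *
snap(arm,"wrist","w3"); stat()
plan(SLOT+U*.296,rt(RY))
im,d,z=load("w3");P=cloud(z,True)
rk=rt(RY,0); L=(P-SLOT)@rk; L[...,2]*=-1
m=(abs(L[...,0])<.07)&(abs(L[...,1])<.015)&(L[...,2]>.13)&(L[...,2]<.156); t=L[m]
print("plate top",len(t),np.percentile(t,[1,50,99],axis=0).round(4),np.polyfit(t[:,0],t[:,1],1))
```

```text
{'time_s': 9.0, 'joint_pos': [-0.075, 0.141, 0.605, 2.238, -0.879, 0.546, 1.416], 'eef_pos': [0.417, -0.204, 0.368], 'ee_rot': [1.751, 2.129, 0.572], 'wrist_force': [-0.613, -0.703, -0.486], 'torque': [-0.178, 0.506, -0.062], 'grasp_force': 0.0, 'grip_width': 0.046}
10 rows: v [0.0001 0.0001 0.0089] w [-0.0002  0.0001 -0.001 ] |v| 0.0089 |w| 0.001
plate top 1047 [[-0.0488 -0.0085  0.1376]
 [ 0.0097  0.0005  0.149 ]
 [ 0.068   0.0119  0.1507]] [-3.79013538e-05  4.46182703e-04]
```

Request:
step_arm --pt "0.5 0 0 0.011 0 0 0" --pt "0.5 0 0 0.011 0 0 0" --pt "0.5 0 0 0.011 0 0 0" --pt "0.5 0 0 0.011 0 0 0" --pt "0.5 0 0 0.011 0 0 0" --pt "0.5 0 0 0.011 0 0 0" --pt "0.5 0 0 0.011 0 0 0" --pt "0.5 0 0 0.011 0 0 0" --pt "0.5 0 0 0 0 0 0" --pt "0.5 0 0 0 0 0 0" --newtons 40

```text
time_s: 10.25
eef_pos: [0.4604, -0.1944, 0.2924]
ee_rot: [1.738, 2.138, 0.57]
wrist_force: [-0.0, -0.5, 0.1]
grip_width: 0.0461
grasp_force: 0.0
```

Run:
```python
from plan import *
stat(); plan(SLOT+U*.296,rt(RY),1)
```

```text
{'time_s': 10.25, 'joint_pos': [0.031, 0.346, 0.448, 2.216, -1.248, 0.47, 1.737], 'eef_pos': [0.46, -0.194, 0.292], 'ee_rot': [1.738, 2.138, 0.57], 'wrist_force': [-0.002, -0.472, 0.116], 'torque': [-0.111, 0.532, -0.001], 'grasp_force': 0.0, 'grip_width': 0.046}
1 rows: v [0.0004 0.0005 0.0015] w [-0.0016  0.0005  0.0008] |v| 0.0016 |w| 0.002
```

Request:
step_arm --pt "0.5 0.0004 0.0008 0 0 0 0" --pt "0 0 0 0 0 0 0" --pt "0 0 0 0 0 0 0" --pt "0 0 0 0 0 0 0" --pt "0 0 0 0 0 0 0" --pt "0 0 0 0 0 0 0" --pt "0 0 0 0 0 0 0" --pt "0 0 0 0 0 0 0" --pt "0 0 0 0 0 0 0" --pt "0 0 0 0 0 0 0" --newtons 40

```text
time_s: 11.5
eef_pos: [0.4612, -0.1938, 0.2928]
ee_rot: [1.739, 2.137, 0.571]
wrist_force: [3.6, 1.1, 0.3]
grip_width: 0.005
grasp_force: 40.0
```

Run:
```python
from plan import *
stat(); plan(SLOT+U*.296,rt(RY),1)
```

```text
{'time_s': 11.5, 'joint_pos': [0.029, 0.346, 0.448, 2.215, -1.246, 0.47, 1.733], 'eef_pos': [0.461, -0.194, 0.293], 'ee_rot': [1.739, 2.137, 0.571], 'wrist_force': [3.581, 1.096, 0.269], 'torque': [-0.01, -0.439, -0.005], 'grasp_force': 39.995, 'grip_width': 0.005}
1 rows: v [ 0.     -0.0006  0.0013] w [-0.0011  0.0005 -0.    ] |v| 0.0014 |w| 0.001
```

Request:
step_arm --pt "0 0 0 -0.005 0 0 0" --pt "0 0 0 -0.0095 0 0 0" --pt "0 0 0 -0.0095 0 0 0" --pt "0 0 0 -0.0095 0 0 0" --pt "0 0 0 -0.0095 0 0 0" --pt "0 0 0 -0.0095 0 0 0" --pt "0 0 0 -0.0095 0 0 0" --pt "0 0 0 -0.0095 0 0 0" --pt "0 0 0 -0.0095 0 0 0" --pt "0 0 0 -0.0095 0 0 0"

```text
time_s: 12.75
eef_pos: [0.4156, -0.203, 0.3704]
ee_rot: [1.741, 2.139, 0.569]
wrist_force: [-0.3, -0.5, -0.8]
grip_width: 0.0049
grasp_force: 40.0
```

Run:
```python
from plan import *
stat(); p=np.array(arm.get_obs()['eef_pos']);R0=rt(RY)
p1=p+[0.01,0,.16]; plan(p1,R0)
p2=SEAT+UE*.36+[0,0,.14]; print(p1,p2); Rm=rt(.5*RY+.5*EY); pm=(p1+p2)/2+[.03,0,0]
plan(pm,Rm,10,p1,R0);plan(p2,rt(EY),10,pm,Rm)
```

```text
{'time_s': 12.75, 'joint_pos': [-0.066, 0.132, 0.592, 2.238, -0.858, 0.546, 1.405], 'eef_pos': [0.416, -0.203, 0.37], 'ee_rot': [1.741, 2.139, 0.569], 'wrist_force': [-0.283, -0.499, -0.804], 'torque': [-0.267, 0.766, 0.02], 'grasp_force': 39.999, 'grip_width': 0.005}
10 rows: v [-0.0002  0.0088 -0.0134] w [-0.0004 -0.     -0.0001] |v| 0.016 |w| 0.0
[ 0.42555097 -0.20298675  0.53035187] [0.42786122 0.16496335 0.48176914]
10 rows: v [0.0175 0.0043 0.0053] w [ 0.     -0.0028  0.0049] |v| 0.0188 |w| 0.006
10 rows: v [ 0.0186 -0.0017  0.0018] w [-0.     -0.0028  0.0049] |v| 0.0188 |w| 0.006
```

Request:
step_arm --pt "0 0 0.0088 -0.0134 0 0 0" --pt "0 0 0.0088 -0.0134 0 0 0" --pt "0 0 0.0088 -0.0134 0 0 0" --pt "0 0 0.0088 -0.0134 0 0 0" --pt "0 0 0.0088 -0.0134 0 0 0" --pt "0 0 0.0088 -0.0134 0 0 0" --pt "0 0 0.0088 -0.0134 0 0 0" --pt "0 0 0.0088 -0.0134 0 0 0" --pt "0 0 0.0088 -0.0134 0 0 0" --pt "0 0 0.0088 -0.0134 0 0 0"

```text
time_s: 14.0
eef_pos: [0.4253, -0.2011, 0.5306]
ee_rot: [1.742, 2.139, 0.569]
wrist_force: [1.0, 0.8, -2.0]
grip_width: 0.0048
grasp_force: 40.0
```

Request:
step_arm --pt "0 0.0175 0.0043 0.0053 0 -0.0028 0.0049" --pt "0 0.0175 0.0043 0.0053 0 -0.0028 0.0049" --pt "0 0.0175 0.0043 0.0053 0 -0.0028 0.0049" --pt "0 0.0175 0.0043 0.0053 0 -0.0028 0.0049" --pt "0 0.0175 0.0043 0.0053 0 -0.0028 0.0049" --pt "0 0.0175 0.0043 0.0053 0 -0.0028 0.0049" --pt "0 0.0175 0.0043 0.0053 0 -0.0028 0.0049" --pt "0 0.0175 0.0043 0.0053 0 -0.0028 0.0049" --pt "0 0.0175 0.0043 0.0053 0 -0.0028 0.0049" --pt "0 0.0175 0.0043 0.0053 0 -0.0028 0.0049"

```text
time_s: 15.25
eef_pos: [0.4572, -0.0171, 0.5059]
ee_rot: [1.795, 2.082, 0.554]
wrist_force: [0.6, -0.6, -0.6]
grip_width: 0.0046
grasp_force: 40.0
```

Run:
```python
from plan import *
stat(); p2=SEAT+UE*.36+[0,0,.14]; plan(p2,rt(EY))
plan(SEAT+UE*.36+.006*Z(EY)@n0,rt(EY),10,p2,rt(EY))
```

```text
{'time_s': 15.25, 'joint_pos': [-0.245, -0.095, 0.215, 2.093, -0.069, 0.625, 0.167], 'eef_pos': [0.457, -0.017, 0.506], 'ee_rot': [1.795, 2.082, 0.554], 'wrist_force': [0.586, -0.579, -0.554], 'torque': [-0.255, 0.703, -0.011], 'grasp_force': 39.999, 'grip_width': 0.005}
10 rows: v [ 0.0184 -0.0018  0.0017] w [-0.0004 -0.0028  0.0048] |v| 0.0186 |w| 0.006
10 rows: v [ 0.     -0.0064  0.0121] w [0. 0. 0.] |v| 0.0137 |w| 0.0
```

Request:
step_arm --pt "0 0.0184 -0.0018 0.0017 -0.0004 -0.0028 0.0048" --pt "0 0.0184 -0.0018 0.0017 -0.0004 -0.0028 0.0048" --pt "0 0.0184 -0.0018 0.0017 -0.0004 -0.0028 0.0048" --pt "0 0.0184 -0.0018 0.0017 -0.0004 -0.0028 0.0048" --pt "0 0.0184 -0.0018 0.0017 -0.0004 -0.0028 0.0048" --pt "0 0.0184 -0.0018 0.0017 -0.0004 -0.0028 0.0048" --pt "0 0.0184 -0.0018 0.0017 -0.0004 -0.0028 0.0048" --pt "0 0.0184 -0.0018 0.0017 -0.0004 -0.0028 0.0048" --pt "0 0.0184 -0.0018 0.0017 -0.0004 -0.0028 0.0048" --pt "0 0.0184 -0.0018 0.0017 -0.0004 -0.0028 0.0048"

```text
time_s: 16.5
eef_pos: [0.4275, 0.1644, 0.4822]
ee_rot: [1.844, 2.022, 0.542]
wrist_force: [-0.1, 0.6, -2.0]
grip_width: 0.0049
grasp_force: 40.0
```

Request:
step_arm --pt "0 0 -0.0064 0.0121 0 0 0" --pt "0 0 -0.0064 0.0121 0 0 0" --pt "0 0 -0.0064 0.0121 0 0 0" --pt "0 0 -0.0064 0.0121 0 0 0" --pt "0 0 -0.0064 0.0121 0 0 0" --pt "0 0 -0.0064 0.0121 0 0 0" --pt "0 0 -0.0064 0.0121 0 0 0" --pt "0 0 -0.0064 0.0121 0 0 0" --pt "0 0 -0.0064 0.0121 0 0 0" --pt "0 0 0 0 0 0 0"

```text
time_s: 17.75
eef_pos: [0.4324, 0.1643, 0.3582]
ee_rot: [1.844, 2.024, 0.54]
wrist_force: [-0.1, 0.7, -1.5]
grip_width: 0.0047
grasp_force: 40.0
```

Run:
```python
from plan import *
stat(); snap(arm,"scene","s4"); snap(arm,"top","t4")
o=arm.get_obs();Rt=R.from_rotvec(o['ee_rot']).as_matrix();p=np.array(o['eef_pos'])
print("tcp in easel (lat,n,-u)",((p-SEAT)@rt(EY)).round(4),"rot err",R.from_matrix(Rt.T@rt(EY)).as_rotvec().round(4))
from fit import *
im,d,z=load("s4");P=cloud(z);sat=cv2.cvtColor(im,cv2.COLOR_RGB2HSV)[...,1]
L=(P-SEAT)@rt(EY);L[...,2]*=-1
m=(sat<90)&(abs(L[...,0])<.08)&(abs(L[...,1]-.01)<.03)&(L[...,2]>.03)&(L[...,2]<.18);t=L[m]
print(len(t),np.percentile(t,[1,5,50,95,99],axis=0).round(4)); s=t[t[:,1]<.02]
print("n vs u",np.polyfit(s[:,2],s[:,1],1),"n vs lat",np.polyfit(s[:,0],s[:,1],1))
cv2.imwrite("pics/s4c.png",cv2.resize(im[120:300,220:460],(720,540))[:,:,::-1])
```

```text
{'time_s': 17.75, 'joint_pos': [-0.404, 0.138, -0.097, 2.244, 0.676, 0.344, -0.998], 'eef_pos': [0.432, 0.164, 0.358], 'ee_rot': [1.844, 2.024, 0.54], 'wrist_force': [-0.087, 0.739, -1.547], 'torque': [-0.144, 0.765, 0.008], 'grasp_force': 40.0, 'grip_width': 0.005}
tcp in easel (lat,n,-u) [-0.0008  0.0132 -0.373 ] rot err [ 0.0021 -0.0001  0.0007]
951 [[-0.0516 -0.0017  0.0666]
 [-0.0484  0.0092  0.0758]
 [-0.0044  0.014   0.1255]
 [ 0.0433  0.0181  0.1743]
 [ 0.0476  0.02    0.179 ]]
n vs u [0.01683202 0.01154305] n vs lat [0.00155114 0.01365455]
```

View pics/s4c.png

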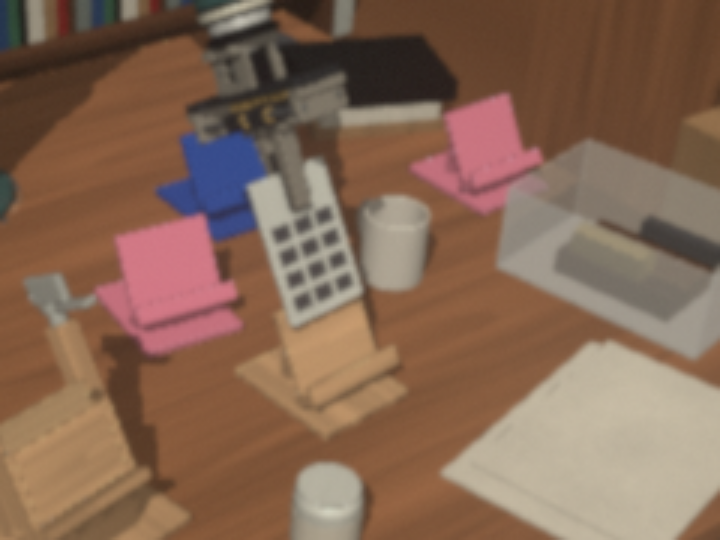

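The plate is held square over the easel rest, with its lower edge at about (325,315) in the crop, still clear of the ledge. Now I lower it.

Request:
step_arm --pt "0 0 -0.001 0.008 0 0 0" --pt "0 0 -0.001 0.008 0 0 0" --pt "0 0 -0.001 0.008 0 0 0" --pt "0 0 -0.001 0.008 0 0 0" --pt "0 0 -0.001 0.008 0 0 0" --pt "0 0 -0.001 0.008 0 0 0" --pt "0 0 -0.001 0.008 0 0 0" --pt "0 0 -0.001 0.008 0 0 0" --pt "0 0 -0.001 0.005 0 0 0" --pt "0 0 0 0 0 0 0"

```text
time_s: 19.1
eef_pos: [0.4594, 0.1672, 0.295]
ee_rot: [1.843, 2.023, 0.543]
wrist_force: [-0.6, -0.5, -0.9]
grip_width: 0.0051
grasp_force: 40.0
```

```bash
cat > chk.py <<'E'
from plan import *
stat(); o=arm.get_obs();Rt=R.from_rotvec(o['ee_rot']).as_matrix();p=np.array(o['eef_pos'])
print("tcp in easel (lat,n,-u)",((p-SEAT)@rt(EY)).round(4),"rot err",R.from_matrix(Rt.T@rt(EY)).as_rotvec().round(4), "F",(o['wrist_force']@rt(EY)).round(2))
E
python3 chk.py
```

```text
{'time_s': 19.1, 'joint_pos': [-0.529, 0.293, 0.066, 2.246, 0.99, 0.2, -1.315], 'eef_pos': [0.459, 0.167, 0.295], 'ee_rot': [1.843, 2.023, 0.543], 'wrist_force': [-0.551, -0.513, -0.911], 'torque': [-0.075, 0.765, -0.001], 'grasp_force': 40.0, 'grip_width': 0.005}
tcp in easel (lat,n,-u) [-0.0007  0.004  -0.3037] rot err [0.0015 0.0003 0.0013] F [-0.46 -0.97  0.49]
```

Request:
step_arm --pt "0 0 0 0.001 0 0 0" --pt "0 0 0 0.001 0 0 0" --pt "0 0 0 0.001 0 0 0" --pt "0 0 0 0.001 0 0 0" --pt "0 0 0 0.001 0 0 0" --pt "0 0 0 0.001 0 0 0" --pt "0 0 0 0.0005 0 0 0" --pt "0 0 0 0 0 0 0" --pt "0 0 0 0 0 0 0" --pt "0 0 0 0 0 0 0"

```text
time_s: 20.35
eef_pos: [0.4624, 0.1675, 0.2902]
ee_rot: [1.842, 2.022, 0.544]
wrist_force: [-4.9, -1.7, 5.4]
grip_width: 0.0045
grasp_force: 40.0
```

```bash
python3 chk.py
```

```text
{'time_s': 20.35, 'joint_pos': [-0.538, 0.306, 0.08, 2.243, 1.026, 0.189, -1.352], 'eef_pos': [0.462, 0.167, 0.29], 'ee_rot': [1.842, 2.022, 0.544], 'wrist_force': [-4.917, -1.748, 5.442], 'torque': [-0.351, 1.112, -0.149], 'grasp_force': 40.002, 'grip_width': 0.004}
tcp in easel (lat,n,-u) [-0.0007  0.0042 -0.298 ] rot err [ 0.0026 -0.      0.0008] F [-1.29 -1.66 -7.24]
```

Request:
step_arm --pt "0 0 -0.0005 0 0 0 0" --pt "0 0 -0.0005 0 0 0 0" --pt "0 0 -0.0005 0 0 0 0" --pt "0 0 -0.0005 0 0 0 0" --pt "0 0 -0.0005 0 0 0 0" --pt "0 0 -0.0005 0 0 0 0" --pt "0 0 -0.0005 0 0 0 0" --pt "0 0 0 0 0 0 0" --pt "0 0 0 0 0 0 0" --pt "0 0 0 0 0 0 0"

```text
time_s: 21.6
eef_pos: [0.4606, 0.1673, 0.2892]
ee_rot: [1.841, 2.021, 0.547]
wrist_force: [-0.9, -0.5, 5.7]
grip_width: 0.0051
grasp_force: 40.0
```

```bash
python3 chk.py
```

```text
{'time_s': 21.6, 'joint_pos': [-0.549, 0.306, 0.091, 2.249, 1.052, 0.184, -1.381], 'eef_pos': [0.461, 0.167, 0.289], 'ee_rot': [1.841, 2.021, 0.547], 'wrist_force': [-0.883, -0.544, 5.718], 'torque': [-0.357, -0.271, -0.101], 'grasp_force': 39.998, 'grip_width': 0.005}
tcp in easel (lat,n,-u) [-0.0007  0.0022 -0.2981] rot err [ 0.0051 -0.0005  0.0006] F [-0.46  2.05 -5.42]
```

Request:
step_arm --pt "0.3 0 0 0 0 0 0" --pt "0.5 0 0 0 0 0 0" --pt "0.5 0 0 0 0 0 0" --pt "0.5 0 0 0 0 0 0" --pt "0.5 0 0 -0.01 0 0 0" --pt "0.5 0 0 -0.01 0 0 0" --pt "0.5 0 0 -0.01 0 0 0" --pt "0.5 0 0 -0.01 0 0 0" --pt "0.5 0 0 -0.01 0 0 0" --pt "0.5 0 0 -0.01 0 0 0"

```text
time_s: 22.85
eef_pos: [0.4294, 0.1642, 0.3402]
ee_rot: [1.843, 2.022, 0.544]
wrist_force: [0.5, 0.3, 0.1]
grip_width: 0.0458
grasp_force: 0.0
```

```bash
python3 chk.py
python3 - <<'E'
from plan import *
snap(arm,"scene","s5")
im,d,z=load("s5");P=cloud(z);sat=cv2.cvtColor(im,cv2.COLOR_RGB2HSV)[...,1]
L=(P-SEAT)@rt(EY);L[...,2]*=-1
m=(sat<90)&(abs(L[...,0])<.08)&(abs(L[...,1]-.01)<.03)&(L[...,2]>.01)&(L[...,2]<.158);t=L[m]
print(len(t),np.percentile(t,[1,50,99],axis=0).round(4))
print("n vs u",np.polyfit(t[:,2],t[:,1],1),"n vs lat",np.polyfit(t[:,0],t[:,1],1))
cv2.imwrite("pics/s5c.png",cv2.resize(im[120:300,180:420],(720,540))[:,:,::-1])
E
```

```text
{'time_s': 22.85, 'joint_pos': [-0.42, 0.166, -0.085, 2.267, 0.786, 0.306, -1.117], 'eef_pos': [0.429, 0.164, 0.34], 'ee_rot': [1.843, 2.022, 0.544], 'wrist_force': [0.505, 0.332, 0.068], 'torque': [-0.122, 0.507, -0.007], 'grasp_force': 0.0, 'grip_width': 0.046}
tcp in easel (lat,n,-u) [-0.0009  0.0005 -0.3579] rot err [0.002  0.0001 0.0007] F [0.28 0.5  0.21]
1204 [[-0.0523 -0.0045  0.0117]
 [-0.0045  0.0026  0.0785]
 [ 0.0512  0.01    0.1463]]
n vs u [-0.03911395  0.00578141] n vs lat [-0.00036474  0.00269763]
```

View pics/s5c.png

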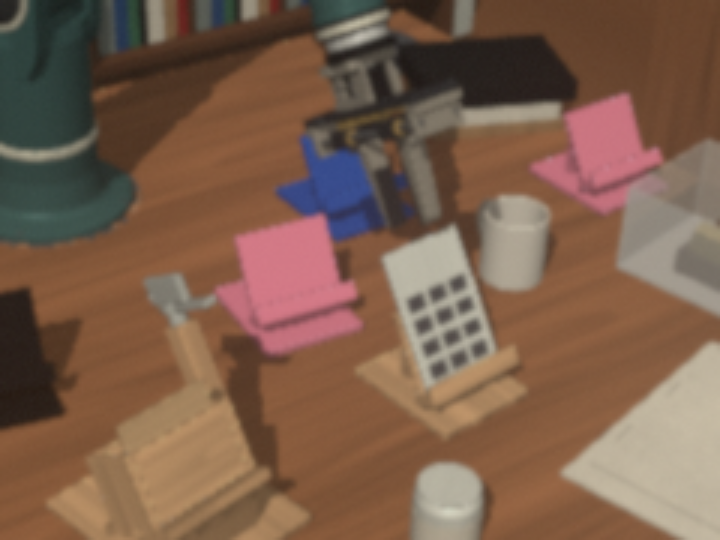

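The plate stands on the easel ledge against the rest, released, at about (440,305) in the crop. The keeper is still open. Next I go back to the keeper.

Run:
```python
from plan import *
pm=np.array([.457,-.017,.506]);Rm=rt(.15)
plan(pm,Rm); plan(GRIP+U*.225+.0013*Z(RY)@n0,rt(RY,-1.571),10,pm,Rm)
```

```text
10 rows: v [-0.0183  0.0088 -0.014 ] w [ 0.0003  0.0029 -0.0049] |v| 0.0247 |w| 0.006
10 rows: v [-0.0176 -0.0039  0.0061] w [0.0021 0.0021 0.1523] |v| 0.019 |w| 0.152
```

Request:
step_arm --pt "0.5 -0.0183 0.0088 -0.014 0.0003 0.0029 -0.0049" --pt "0.5 -0.0183 0.0088 -0.014 0.0003 0.0029 -0.0049" --pt "0.5 -0.0183 0.0088 -0.014 0.0003 0.0029 -0.0049" --pt "0.5 -0.0183 0.0088 -0.014 0.0003 0.0029 -0.0049" --pt "0.5 -0.0183 0.0088 -0.014 0.0003 0.0029 -0.0049" --pt "0.5 -0.0183 0.0088 -0.014 0.0003 0.0029 -0.0049" --pt "0.5 -0.0183 0.0088 -0.014 0.0003 0.0029 -0.0049" --pt "0.5 -0.0183 0.0088 -0.014 0.0003 0.0029 -0.0049" --pt "0.5 -0.0183 0.0088 -0.014 0.0003 0.0029 -0.0049" --pt "0.5 -0.0183 0.0088 -0.014 0.0003 0.0029 -0.0049"

```text
time_s: 24.15
eef_pos: [0.4573, -0.0174, 0.5055]
ee_rot: [1.792, 2.082, 0.557]
wrist_force: [0.2, 0.2, 0.1]
grip_width: 0.0461
grasp_force: 0.0
```

Run:
```python
from plan import *
stat();plan(GRIP+U*.225+.0013*Z(RY)@n0,rt(RY,-1.571))
```

```text
{'time_s': 24.15, 'joint_pos': [-0.004, -0.078, -0.01, 2.082, -0.117, 0.622, 0.212], 'eef_pos': [0.457, -0.017, 0.506], 'ee_rot': [1.792, 2.082, 0.557], 'wrist_force': [0.164, 0.163, 0.127], 'torque': [-0.076, 0.527, 0.0], 'grasp_force': 0.0, 'grip_width': 0.046}
10 rows: v [-0.0176 -0.0039  0.006 ] w [0.0021 0.0023 0.1523] |v| 0.019 |w| 0.152
```

Request:
step_arm --pt "0.5 -0.0176 -0.0039 0.006 0.0021 0.0023 0.1523" --pt "0.5 -0.0176 -0.0039 0.006 0.0021 0.0023 0.1523" --pt "0.5 -0.0176 -0.0039 0.006 0.0021 0.0023 0.1523" --pt "0.5 -0.0176 -0.0039 0.006 0.0021 0.0023 0.1523" --pt "0.5 -0.0176 -0.0039 0.006 0.0021 0.0023 0.1523" --pt "0.5 -0.0176 -0.0039 0.006 0.0021 0.0023 0.1523" --pt "0.5 -0.0176 -0.0039 0.006 0.0021 0.0023 0.1523" --pt "0.5 -0.0176 -0.0039 0.006 0.0021 0.0023 0.1523" --pt "0.5 -0.0176 -0.0039 0.006 0.0021 0.0023 0.1523" --pt "0.5 -0.0176 -0.0039 0.006 0.0021 0.0023 0.1523"

```text
time_s: 25.4
eef_pos: [0.3914, -0.1284, 0.3881]
ee_rot: [-2.968, -0.296, -0.795]
wrist_force: [0.8, 0.3, -0.3]
grip_width: 0.0462
grasp_force: 0.0
```

Run:
```python
from plan import *
snap(arm,"top","t6");stat();plan(GRIP+U*.171+.0013*Z(RY)@n0,rt(RY,-1.571),8)
o=arm.get_obs();print((np.array(o['eef_pos'])-GRIP-.225*U)@rt(RY))
```

```text
{'time_s': 25.45, 'joint_pos': [0.174, -0.005, 0.149, 2.317, -0.621, 0.446, -0.54], 'eef_pos': [0.389, -0.128, 0.386], 'ee_rot': [-2.968, -0.289, -0.788], 'wrist_force': [-2.551, -0.982, -1.5], 'torque': [-0.108, 0.825, 0.028], 'grasp_force': 0.0, 'grip_width': 0.046}
8 rows: v [0.0004 0.0001 0.0066] w [-0.0002  0.0004 -0.0014] |v| 0.0066 |w| 0.002
[ 0.0007755  -0.00203187  0.00135815]
```

Request:
step_arm --pt "0.5 0 0 0.0068 0 0 0" --pt "0.5 0 0 0.0068 0 0 0" --pt "0.5 0 0 0.0068 0 0 0" --pt "0.5 0 0 0.0068 0 0 0" --pt "0.5 0 0 0.0068 0 0 0" --pt "0.5 0 0 0.0068 0 0 0" --pt "0.5 0 0 0.0068 0 0 0" --pt "0.5 0 0 0.0065 0 0 0" --pt "0.5 0 0 0 0 0 0" --pt "0.5 0 0 0 0 0 0" --newtons 30

```text
time_s: 26.7
eef_pos: [0.4183, -0.1226, 0.3419]
ee_rot: [-2.968, -0.305, -0.796]
wrist_force: [0.3, 0.4, -0.6]
grip_width: 0.046
grasp_force: 0.0
```

Run:
```python
from plan import *
stat();plan(GRIP+U*.171+.0013*Z(RY)@n0,rt(RY,-1.571),1)
```

```text
{'time_s': 26.7, 'joint_pos': [0.181, 0.126, 0.11, 2.311, -0.839, 0.343, -0.331], 'eef_pos': [0.418, -0.123, 0.342], 'ee_rot': [-2.968, -0.305, -0.796], 'wrist_force': [0.301, 0.399, -0.622], 'torque': [-0.067, 0.592, -0.01], 'grasp_force': 0.0, 'grip_width': 0.046}
1 rows: v [ 0.      0.0004 -0.0004] w [-0.0005 -0.0006 -0.0003] |v| 0.0006 |w| 0.001
```

Well aligned. Close on the fin (5 rows), then start turning next call.

Request:
step_arm --pt "0 0 0 -0.0004 0 0 0" --pt "0 0 0 0 0 0 0" --pt "0 0 0 0 0 0 0" --pt "0 0 0 0 0 0 0" --pt "0 0 0 0 0 0 0" --pt "0 0 0 0 0 0 0" --pt "0 0 0 0 0 0 0.1" --pt "0 0 0 0 0 0 0.15" --pt "0 0 0 0 0 0 0.15" --pt "0 0 0 0 0 0 0.15"

```text
time_s: 27.95
eef_pos: [0.4182, -0.1229, 0.3424]
ee_rot: [-2.818, 0.499, -0.714]
wrist_force: [1.4, -2.3, 0.0]
grip_width: 0.01
grasp_force: 30.0
```

```bash
cat > k.py <<'E'
from plan import *
stat();o=arm.get_obs()
print(R.from_matrix(R.from_rotvec(o['ee_rot']).as_matrix().T@rt(RY,-3.1416)).as_rotvec())
print("lat,n,-u",((np.array(o['eef_pos'])-GRIP-.171*U)@rt(RY)).round(4))
E
python3 k.py
```

```text
{'time_s': 27.95, 'joint_pos': [0.111, 0.123, 0.186, 2.315, -0.859, 0.35, -0.867], 'eef_pos': [0.418, -0.123, 0.342], 'ee_rot': [-2.818, 0.499, -0.714], 'wrist_force': [1.409, -2.319, 0.037], 'torque': [-0.721, 0.492, -0.2], 'grasp_force': 29.996, 'grip_width': 0.01}
[-5.77190322e-04 -9.17840593e-04  1.01550596e+00]
lat,n,-u [ 0.0001  0.0014 -0.0001]
```

Request:
step_arm --pt "0 0 0 0 0 0 0.15" --pt "0 0 0 0 0 0 0.15" --pt "0 0 0 0 0 0 0.15" --pt "0 0 0 0 0 0 0.15" --pt "0 0 0 0 0 0 0.15" --pt "0 0 0 0 0 0 0.15" --pt "0 0 0 0 0 0 0.12" --pt "0 0 0 0 0 0 0.04" --pt "0 0 0 0 0 0 0" --pt "0 0 0 0 0 0 0"

```text
time_s: 29.2
eef_pos: [0.4184, -0.1227, 0.3425]
ee_rot: [-2.057, 1.739, -0.446]
wrist_force: [1.0, -3.0, 0.3]
grip_width: 0.01
grasp_force: 30.3
```

```bash
python3 k.py
```

```text
{'time_s': 29.2, 'joint_pos': [-0.017, 0.121, 0.323, 2.321, -0.896, 0.363, -1.885], 'eef_pos': [0.418, -0.123, 0.342], 'ee_rot': [-2.057, 1.739, -0.446], 'wrist_force': [0.968, -2.984, 0.333], 'torque': [-0.922, 0.178, 0.04], 'grasp_force': 30.297, 'grip_width': 0.01}
[-0.00118557 -0.00028202 -0.03824008]
lat,n,-u [ 0.0003  0.0016 -0.0001]
```

Request:
step_arm --pt "0.5 0 0 0 0 0 0" --pt "0.5 0 0 0 0 0 0" --pt "0.5 0 0 0 0 0 0" --pt "0.5 0 0 -0.008 0 0 0" --pt "0.5 0 0 -0.008 0 0 0" --pt "0.5 0 0 -0.008 0 0 0" --pt "0.5 0 0 -0.008 0 0 0" --pt "0.5 0 0 -0.008 0 0 0" --pt "0.5 0 0 -0.008 0 0 0" --pt "0.5 0 0 0 0 0 0"

```text
time_s: 30.45
eef_pos: [0.3945, -0.1274, 0.3841]
ee_rot: [-2.055, 1.74, -0.444]
wrist_force: [-0.1, 0.4, -1.0]
grip_width: 0.0462
grasp_force: 0.0
```

Run:
```python
from plan import *
stat();snap(arm,"wrist","w7");snap(arm,"scene","s7")
im,d,z=load("w7");P=cloud(z,True)
rk=rt(RY,0); L=(P-SLOT)@rk; L[...,2]*=-1
m=(abs(L[...,0]-.08)<.04)&(abs(L[...,1])<.03)&(L[...,2]>.184)&(L[...,2]<.191);s=L[m]
print(len(s),cv2.minAreaRect((s[:,:2]*1000).astype(np.float32)),np.polyfit(s[:,0],s[:,1],1))
im,d,z=load("s7")
cv2.imwrite("pics/s7c.png",cv2.resize(im[120:330,150:430],(720,540))[:,:,::-1])
```

```text
{'time_s': 30.45, 'joint_pos': [-0.045, -0.005, 0.366, 2.324, -0.635, 0.436, -2.126], 'eef_pos': [0.394, -0.127, 0.384], 'ee_rot': [-2.055, 1.74, -0.444], 'wrist_force': [-0.093, 0.412, -0.953], 'torque': [-0.001, 0.587, 0.035], 'grasp_force': 0.0, 'grip_width': 0.046}
1203 ((77.16627502441406, 1.7064266204833984), (10.008833885192871, 55.468299865722656), 89.99654388427734) [-9.30610349e-05  1.66318964e-03]
```

View pics/s7c.png

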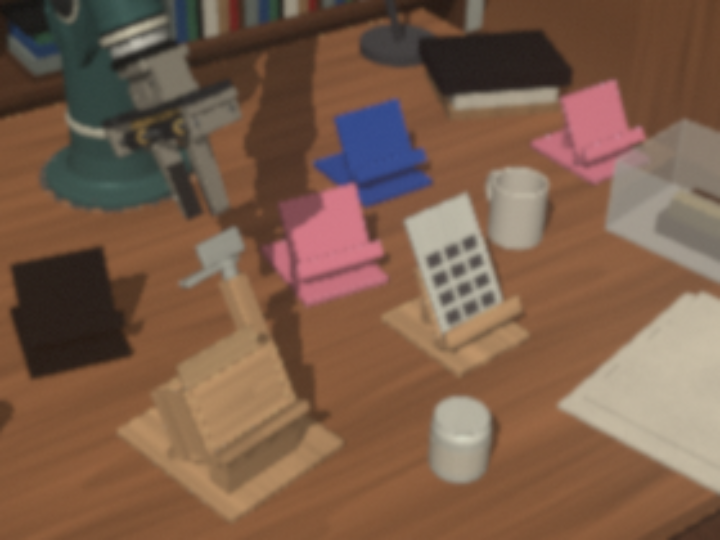

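The keeper is closed (measured angle about 0.000 rad) at (215,258), the plate stands on the easel at (455,265), and the gripper is clear. Handing in.

```bash
python3 -c "
from bench import arm
print(arm.sign_off())"
```

```text
the job is handed in; nothing more can be done
None
```

I opened the keeper, moved the plate from the rack to the easel and turned the keeper back to its closed stop; the job was handed in at about 30 s, and no verdict came back.

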